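# Zero the gauge tweezers and hold them at the marked gap

### The job

I am about to check grape sizes for the toddler's plate: take the orange stylus from its wooden holder, press the small recessed red zero button on the charcoal dock fully down with the stylus tip, and stand the stylus back in its holder, fully home. Then take the sprung gauge tweezers by their yellow squeeze pads, squeeze them until the yellow pointer stands level with the middle of the red marker on the cross strip, lift them a few centimetres clear of the dock, kept level, and finish while still holding them there steadily at that gap. Leave the plate, ramekin, cup, fork, spoon and jar where they are.

Things in the scene. Friction and masses are not known exactly. Their poses are not given: they have to be found in the camera images.
- stylus_mid (a point): Centre of the orange round handle (14 mm across, 75 mm long) of the loose stylus, 40 g; z axis points up along the stylus, away from its tip. The tip end is 90 mm below this point, the handle's foot 37 mm below. It stands upright, a black flange under the handle resting on the holder's top.
- stylus_tip (a point): The steel tip end of the stylus (lowest point, on its axis). From here up: thin tip 5 mm across and 20 mm long, shaft 9 mm across and 28 mm long, black flange 24 mm across and 5 mm thick (underside 48 mm above this point), then the orange handle; 128 mm in all.
- holder_mouth (a point): Centre of the mouth of the upright 15 mm through hole in the top face of the fixed wooden stylus holder (64 x 64 mm, 56 mm high; z up). With the stylus fully home its flange lies flat on this face, so its tip end is 48 mm below this point.
- zero_top (a point): Centre of the top of the red zero button (11 mm across, z up), at the bottom of a 13 mm wide, 5 mm deep hole in the white top (36 mm above the counter) of the dock's button module, a box 70 x 68 mm beside the dock. Pressed straight down against a spring.
- zero (a joint): Travel of the zero button in m: 0 up, 0.004 fully down (1 N to start, 5 N fully down; springs back).
- dock_mid (a point): Point on the fixed charcoal dock level with its two risers' tops (30 mm above the counter), straight below the squeeze pads as the tweezers lie there. x: along the dock towards the tips. y: towards the button module (spans x -115 to -45 mm, y +32 to +100 mm from here). Between the risers (x -62 to +35 mm) the base is 8 mm high: room for fingers.
- tweezers_grip (a point): Point between the two yellow squeeze pads (30 mm long, 18 mm high) of the loose steel tweezers (181 mm long, about 110 g), 9 mm above their underside, midway between the arms when parallel. x: to the white tips (71 mm ahead); z up. Outer pad faces: fixed arm y +17 mm; hinged arm y -35 mm free, -17 mm when parallel. They balance near the pads, lying flat on the risers.
- jaw (a joint): Hinge angle of the -y arm in rad (upright axis at x -90, y -12 mm from tweezers_grip): 0 free (tips 50 mm apart, 52 mm over the pads), grows when squeezed; 0.2 arms parallel (tips 20 mm apart, 34 mm over the pads; about 90 mm per rad); stop at 0.30. Spring force across the pads about 2.4 N at 0, 7.3 N at 0.2.
- pointer (a point): Upright yellow pointer, 3 mm wide, standing on the -y arm 145 mm ahead of its hinge, just in front of the cross strip. In the frame of tweezers_grip its y is about -12 mm - 145 mm x sin(0.2 - jaw).
- mark (a point): Centre of the red marker, 5 mm wide, on the aluminium cross strip that lies across over the arms at x +44 mm in the frame of tweezers_grip; axes parallel to that frame. The pointer has reached the marked gap when its y in that frame equals the marker's.
- marker (a joint): Where the stiff red marker is set along the cross strip in m (not to be moved); its y in the frame of tweezers_grip is -12 mm plus this value.
- plate: White divided plate, 200 mm across, 22 mm high, on the white shelf clipped to the counter's far edge; origin under its centre. Leave alone.
- ramekin: Glass ramekin, 76 mm across, 42 mm high, on the white shelf clipped to the counter's far edge; origin under its centre. Leave alone.
- cup: Red bamboo cup, 72 mm across, 85 mm high, on the white shelf clipped to the counter's far edge; origin under its centre. Leave alone.
- fork: Turquoise silicone fork, 137 mm long, lying on the shelf along its x axis; origin near its middle. Leave alone.
- spoon: Turquoise silicone spoon, 132 mm long, lying on the shelf along its x axis; origin near its middle. Leave alone.
- jar: Amber jar with a lid, 72 mm across, 100 mm high, on the counter to the robot's right; origin under its centre. Leave alone.
There are look-alikes about, which are no part of the job. Leave any green or purple look-alike of the part that bears holder_mouth alone.

How it is judged:
By the outcome, as a careful person would: the job done as asked, in the order asked, and still so for the second after the job is handed in, while the arm keeps its last pose, push and grip.
It also fails if it takes over 58 s, if anything falls off the work surface, if the arm or the gripper's body presses on something with over 40 N, if the wrist force passes 120 N, or if a joint passes its speed limit or range.

### The arm

A 6-joint arm with a two-finger parallel gripper is mounted at the origin on the work surface. World frame = base frame: x ahead of the robot, y to its left, z up, the work surface at z = 0. Lengths are in m, angles in rad, forces in N, time in s.
With the tool pointing down it reaches from about 0.3 to 0.875 m from the base axis. Payload 6.4 kg.
Tool frame: the origin (TCP) lies where the fingers leave the gripper's body, on its centre line; the fingertips stand 73 mm ahead of it and the grasp point (between the pads) lies 54 mm ahead of it; z points along the fingers, y is the line along which they close (so a half turn about z gives the same grasp; the last joint's range is limited). The gripper opens to 85 mm and grips with 20 to 120 N. Pads are 22 mm wide; open, the fingers measure 114 mm over their backs; the gripper's body (76 mm by 85 mm) begins 54 mm behind the grasp point. The pads swing forward as they close: fully open they stand 13 mm farther back than shut.
Start: joints at [0.984, 0.181, 1.607, -0, 1.354, -0.206], TCP at [0.214, 0.534, 0.304] pointing down, gripper open.
Joint ranges: [-2.99, 2.99], [-0.89, 2.07], [0.3, 2.58], [-1.14, 4.28], [0, 2.63], [-3.12, 3.12]. Speed limits (rad/s): [2.57, 2.57, 3.01, 3.14, 3.14, 3.14].

### API

Orientations are given as a unit quaternion [w, x, y, z].
In Python, from bench import ctrl gives the robot as it stands.
- The arm moves only by the tool carry_out, never from a script. Its argument "steps" is one flat list of numbers, 7 for each row, row after row: the shift along the tool's x, y, z in m, then the turn, a rotation vector about the tool's x, y, z in rad, then the opening, from 0 (shut) to 1 (fully open). In form: [dx, dy, dz, wx, wy, wz, claw, dx, dy, dz, wx, wy, wz, claw, ...]. A call has 1 to 20 rows; each row is the pose to reach, as a shift and turn from the pose commanded when the call began, along the tool's axes at that moment; what a row does not reach only later rows make up. A row lasts 1/10 s, in which the tool goes at most 50 mm and 8.59 degrees, less where a joint would pass 70% of its speed; a pose out of reach is approached as far as the arm can. A call with a gripper value outside its range is refused whole. The fingers move at their own pace and stop on an object; the grip force is fixed at half the most. Time passes only in rows, so rows that repeat a pose let the fingers close. It gives the time, the measured TCP pose, the force, the opening and the grip force at its end, in the units of the state.
- ctrl.get_obs(): the state, without advancing time (a new reading comes with each control period).
- ctrl.camera(name): name is "scene" or "top"; returns the picture (384x512x3 uint8, red, green, blue); there is no depth.
- ctrl.camera_params(name): a dict with "vertical_fov" (degrees; the focal length in pixels is half the picture's height over the tangent of half this angle, whatever the lens; pixels are square), "cx", "cy" (the principal point, pixels), "k1" (the pictures are not rectified: a ray, as slopes to the right and down, at radius r is drawn at 1 + k1 r^2 times it, then the intrinsics apply), "cam_to_world" (4x4, takes a point from camera to world coordinates). Camera axes: x right, y down, z forward; pixel columns grow to the right and rows downward; lengths in m; the calibration is good to about 2 mm. A picture is of the moment at which its call begins. camera_params takes no time and is no camera call.
- ctrl.hand_in(): hands the job in; it is judged then, once.
The state is a dict: "time_s": time; "q": joint angles; "dq": joint speeds; "joint_efforts": joint torques, N m; "eef_pos": TCP position; "eef_rot": TCP orientation; "wrist_force": force on the tool from outside, world axes, zero at the start; "torque": the same for the moment, N m; "opening": opening from 0.0 (shut) to 1.0 (fully open); "grasp_force": force on a finger pad.
Only numpy, scipy, OpenCV 4.12 (cv2) and the standard library are available. Lean on these libraries where they do the work, as an engineer would, in place of code of your own. Each camera call takes 0.05 s, during which the arm holds its last target. There are 200 camera calls.

## Working session

There is one attempt and no reset: what is moved stays moved. The work goes in short steps, Python scripts to look and compute and a tool call to move; the robot and the scene stay as the last step left them, time stands still between calls to the robot, and variables do not carry over. Pictures are saved under pics/ and viewed, at most 10 in all, crops included, and the job is handed in when it is done.

Besides the shell and the picture viewer there is one more tool, called after "Emit:" by a JSON object that holds its "api" and its "payload", one argument or row to a line. carry_out: Moves the arm, as the interface text tells. Its arguments: {"type":"object","properties":{"steps":{"type":"array"}},"required":["steps"]}

```bash
ls; mkdir -p pics; cat > h.py <<'E'
import numpy as np, cv2
from bench import ctrl
def K(n):
    p=ctrl.camera_params(n); f=192/np.tan(np.radians(p["vertical_fov"])/2); return p,f
def ray(n,u,v):
    p,f=K(n); x=(u-p["cx"])/f; y=(v-p["cy"])/f; rd=np.hypot(x,y); r=rd
    for _ in range(30): r=rd/(1+p["k1"]*r*r)
    s=r/rd if rd>0 else 1
    T=np.array(p["cam_to_world"]); return T[:3,3],T[:3,:3]@np.array([x*s,y*s,1])
def at(n,u,v,z):
    o,d=ray(n,u,v); return o+d*(z-o[2])/d[2]
def proj(n,P):
    p,f=K(n); T=np.array(p["cam_to_world"]); c=T[:3,:3].T@(np.array(P)-T[:3,3]); x,y=c[0]/c[2],c[1]/c[2]; k=1+p["k1"]*(x*x+y*y)
    return p["cx"]+f*x*k, p["cy"]+f*y*k
def tri(a,b):
    # a,b=(name,u,v): midpoint and miss
    o1,d1=ray(*a);o2,d2=ray(*b); s=np.linalg.lstsq(np.c_[d1,-d2],o2-o1,rcond=None)[0]
    p1=o1+s[0]*d1;p2=o2+s[1]*d2; return (p1+p2)/2,np.linalg.norm(p1-p2)
def shot(n,name,box=None,k=1):
    im=ctrl.camera(n)[:,:,::-1]; cv2.imwrite(f"pics/{name}_raw.png",im)
    if box: x0,y0,x1,y1=box; im=im[y0:y1,x0:x1]
    cv2.imwrite(f"pics/{name}.png",cv2.resize(im,None,fx=k,fy=k,interpolation=cv2.INTER_CUBIC))
E
python3 - <<'E'
from h import *
shot("scene","s0",None,1.5);shot("top","t0",None,1.5)
for n in("scene","top"):print(ctrl.camera_params(n))
print(ctrl.get_obs())
E
```

```text
pics
{'vertical_fov': 50.17497429430928, 'cx': 254.76726690465955, 'cy': 192.8844117812482, 'k1': -0.004233362023281115, 'cam_to_world': array([[-0.73464042,  0.3410726 , -0.58649206,  1.21050135],
       [ 0.6783634 ,  0.3835997 , -0.62663735,  0.64940635],
       [ 0.01124935, -0.85820787, -0.51317901,  0.67420839],
       [ 0.        ,  0.        ,  0.        ,  1.        ]])}
{'vertical_fov': 57.178543979735686, 'cx': 252.80371926479248, 'cy': 194.35822484295514, 'k1': 0.03087220990126112, 'cam_to_world': array([[-0.0091334 , -0.98922363,  0.1461273 ,  0.41703497],
       [-0.99958009,  0.00501319, -0.02853948, -0.03573555],
       [ 0.02749936, -0.14632661, -0.98885404,  1.06524502],
       [ 0.        ,  0.        ,  0.        ,  1.        ]])}
{'time_s': 0.1, 'q': array([ 9.83727190e-01,  1.81470325e-01,  1.60790992e+00, -2.96319296e-06,
        1.35382658e+00, -2.06310478e-01]), 'dq': array([-9.32765590e-04, -1.87175775e-03, -3.53386203e-03,  4.58829196e-04,
       -2.48726560e-03,  7.75454511e-05]), 'joint_efforts': array([ 5.05885346e-04, -4.45879412e+01, -3.52238846e+01, -2.18817195e-04,
        4.22693571e-03,  1.03059807e-05]), 'eef_pos': array([0.21345292, 0.5334914 , 0.30307123]), 'eef_rot': array([-3.10497745e-04,  1.89231008e-01,  9.81932266e-01, -7.44971493e-04]), 'wrist_force': array([0.51666365, 0.31940528, 0.02092447]), 'torque': array([-0.01417706, -0.03024519,  0.01978934]), 'grasp_force': 0.0, 'opening': 1.0001873894153126}
```

View pics/s0.png

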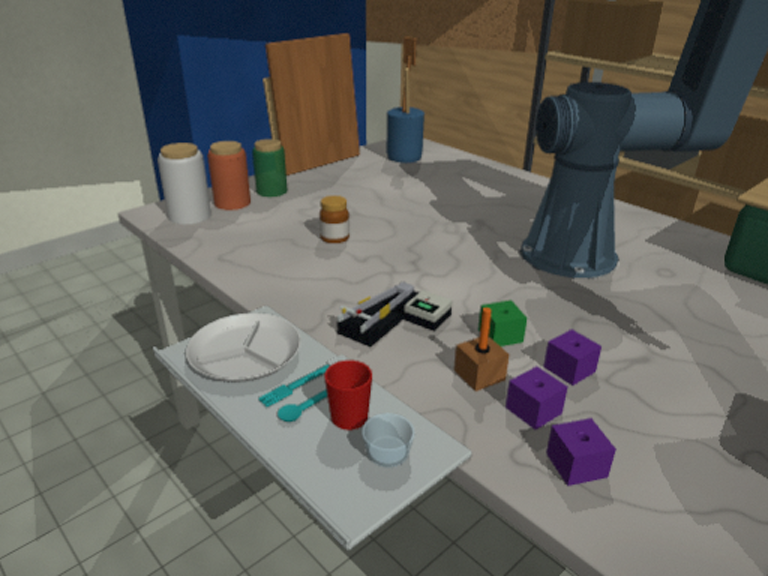

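View pics/t0.png

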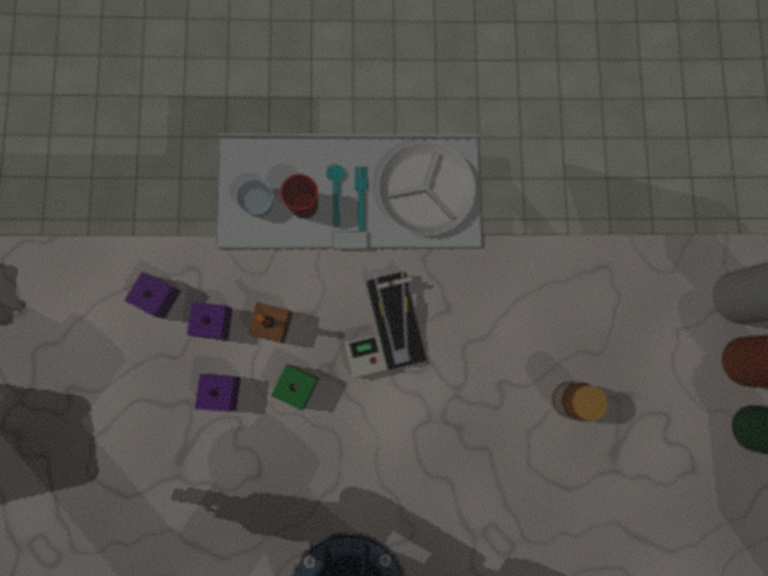

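The scene view shows the orange stylus in the brown holder at (483,330). Three purple blocks and one green block are look-alikes. The dock with the tweezers is at (385,310), and the button module sits beside it. In the top view the holder is at (270,322), the dock at (398,320) and the red button at (373,360). Only the brown wooden block holds a stylus, so it is the one meant. I'll confirm that in enlarged crops.

```bash
python3 - <<'E'
from h import *
a=cv2.imread("pics/t0_raw.png")[175:260,160:295]; b=cv2.imread("pics/s0_raw.png")[180:265,215:350]
a,b=[cv2.convertScaleAbs(cv2.resize(i,None,fx=5.9,fy=5.9,interpolation=cv2.INTER_CUBIC)[:,:],alpha=1.4) for i in(a,b)]
cv2.imwrite("pics/ca.png",a);cv2.imwrite("pics/cb.png",b)
E
```

```text
(no output)
```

View pics/ca.png

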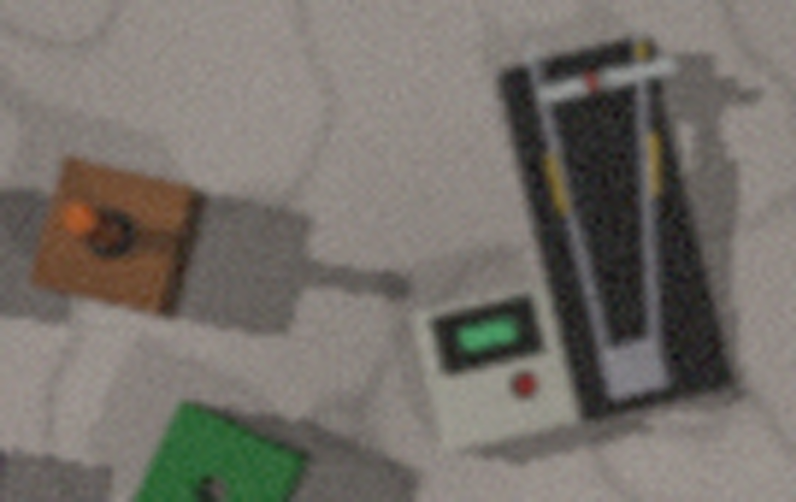

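View pics/cb.png

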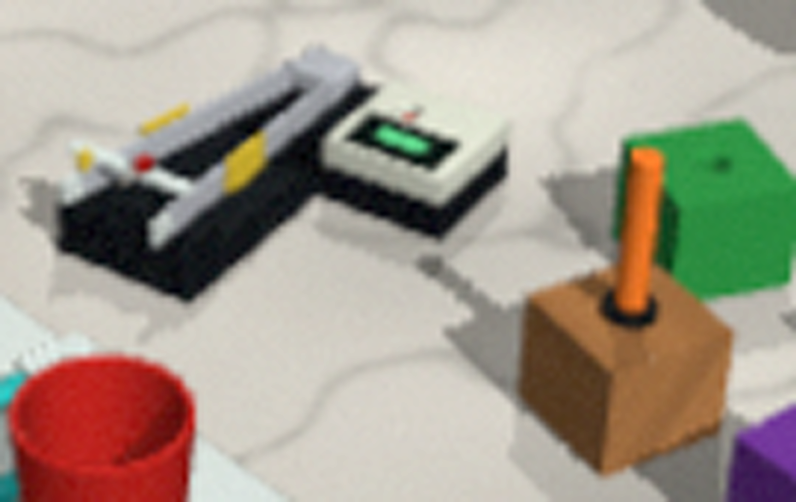

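The crops confirm it: the brown block holds the stylus. In the top crop its flange is at (109,232), the button at (525,384), the pads at (556,184) and (655,163), the marker at (592,81) and the pointer at about (642,50). Next I turn these into positions.

```bash
python3 - <<'E'
from h import *
np.set_printoptions(precision=4,suppress=True)
T=lambda x,y,z:at("top",(x+.5)/5.9-.5+160,(y+.5)/5.9-.5+175,z)
S=lambda x,y,z:at("scene",(x+.5)/5.9-.5+215,(y+.5)/5.9-.5+180,z)
c=[T(*p,.056) for p in((68,157),(203,190),(162,315),(32,283))]; print("holder",np.mean(c,0),[np.linalg.norm(c[i]-c[i-1]) for i in range(4)])
e=c[1]-c[0];print("hyaw",np.degrees(np.arctan2(e[1],e[0])))
print("scene flange",S(628,306,.061),"top flange",T(109,232,.061),"handle top T",T(79,217,.136),"S",S(648,152,.136))
c=[T(*p,.036) for p in((415,312),(528,292),(583,418),(445,452))];print("mod",np.mean(c,0),[np.linalg.norm(c[i]-c[i-1]) for i in range(4)])
print("button T",T(525,384,.031),"S",S(411,117,.033))
a,b=T(556,184,.048),T(655,163,.048);print("pads",a,b,np.linalg.norm(a-b))
c=[T(*p,.03) for p in((502,75),(648,40),(733,385),(590,420))];print("dock",c)
for i,j in((2,1),(3,0)): e=c[j]-c[i];print(np.degrees(np.arctan2(e[1],e[0])),np.linalg.norm(e))
l,r=T(590,340,.04),T(555,75,.04)
a,b=T(653,350,.048),T(640,80,.048);print("R arm",np.degrees(np.arctan2(*(b-a)[1::-1])))
a,b=T(608,350,.048),T(545,95,.048);print("L arm",np.degrees(np.arctan2(*(b-a)[1::-1])))
a,b=T(545,92,.05),T(672,67,.05);print("strip",np.degrees(np.arctan2(*(a-b)[1::-1])),a,b,"mark",T(592,81,.052),S(144,162,.052))
E
```

```text
holder [0.509  0.1454 0.056 ] [np.float64(0.06295684484777804), np.float64(0.06746366129164776), np.float64(0.06315990612445296), np.float64(0.06436100292845932)]
hyaw -104.19291804038137
scene flange [0.5134 0.1513 0.061 ] top flange [0.5104 0.148  0.061 ] handle top T [0.5102 0.1477 0.136 ] S [0.5085 0.1489 0.136 ]
mod [ 0.4444 -0.0362  0.036 ] [np.float64(0.06974349636735186), np.float64(0.05655076003499025), np.float64(0.06725731041538514), np.float64(0.06940036261773)]
button T [ 0.4366 -0.052   0.031 ] S [ 0.4379 -0.0475  0.033 ]
pads [ 0.5338 -0.0677  0.048 ] [ 0.544  -0.1168  0.048 ] 0.050057885387245864
dock [array([ 0.5914, -0.0416,  0.03  ]), array([ 0.6091, -0.1157,  0.03  ]), array([ 0.4353, -0.155 ,  0.03  ]), array([ 0.4188, -0.084 ,  0.03  ])]
12.753243714345649 0.17817334811500696
13.795933607904196 0.17776193042054983
R arm 1.8304100914659762
L arm 13.227041909542336
strip 100.98872394079096 [ 0.5794 -0.0627  0.05  ] [ 0.5917 -0.1259  0.05  ] mark [ 0.5845 -0.0859  0.052 ] [ 0.5846 -0.083   0.052 ]
```

```bash
cat >> h.py <<'E'
from scipy.spatial.transform import Rotation as Rn
def mv(p,yaw=103.2):
    o=ctrl.get_obs();q=o["eef_rot"];R=Rn.from_quat(q,scalar_first=True)
    t=np.radians(yaw);y=np.array([np.cos(t),np.sin(t),0]);z=np.array([0,0,-1.]);D=Rn.from_matrix(np.c_[np.cross(y,z),y,z])
    print("t",o["time_s"],"shift",(R.inv().apply(np.array(p)-o["eef_pos"])).round(4),"rot",(R.inv()*D).as_rotvec().round(4))
    print("pos",o["eef_pos"].round(4),"F",o["wrist_force"].round(2),"M",o["torque"].round(3),"open",round(o["opening"],3),"g",round(o["grasp_force"],1),"tilt",R.as_matrix()[:2,2].round(4))
E
python3 -c "
from h import *
mv([.510,.148,.25])"
```

```text
t 0.1 shift [-0.4186 -0.2476  0.0533] rot [-0.0014 -0.0008 -0.6111]
pos [0.2135 0.5335 0.3031] F [0.52 0.32 0.02] M [-0.014 -0.03   0.02 ] open 1.0 g 0.0 tilt [-0.0009 -0.0013]
```

Emit:
{"api": "carry_out", "payload": {
  "steps": [-0.4186,-0.2476,0.0533,-0.0014,-0.0008,-0.611,1,-0.4186,-0.2476,0.0533,-0.0014,-0.0008,-0.611,1,-0.4186,-0.2476,0.0533,-0.0014,-0.0008,-0.611,1,-0.4186,-0.2476,0.0533,-0.0014,-0.0008,-0.611,1,-0.4186,-0.2476,0.0533,-0.0014,-0.0008,-0.611,1,-0.4186,-0.2476,0.0533,-0.0014,-0.0008,-0.611,1,-0.4186,-0.2476,0.0533,-0.0014,-0.0008,-0.611,1,-0.4186,-0.2476,0.0533,-0.0014,-0.0008,-0.611,1,-0.4186,-0.2476,0.0533,-0.0014,-0.0008,-0.611,1,-0.4186,-0.2476,0.0533,-0.0014,-0.0008,-0.611,1,-0.4186,-0.2476,0.0533,-0.0014,-0.0008,-0.611,1,-0.4186,-0.2476,0.0533,-0.0014,-0.0008,-0.611,1,-0.4186,-0.2476,0.0533,-0.0014,-0.0008,-0.611,1,-0.4186,-0.2476,0.0533,-0.0014,-0.0008,-0.611,1,-0.4186,-0.2476,0.0533,-0.0014,-0.0008,-0.611,1]
}}

```text
time_s: 1.6
eef_pos: [0.5096, 0.1498, 0.2508]
eef_rot: [0.001, -0.116, 0.993, 0.001]
wrist_force: [0.1, 0.1, -0.8]
opening: 1.003
grasp_force: 0.0
```

```bash
python3 -c "
from h import *
shot('scene','s1',(230,60,380,280),2.7)
mv([.510,.148,.152])
o=ctrl.get_obs();p=o['eef_pos']
for d in (.054,.073): print(proj('scene',p-[0,0,d]))"
```

```text
t 1.65 shift [ 0.0002 -0.0018  0.0988] rot [0.0011 0.0014 0.0019]
pos [0.5097 0.1496 0.2508] F [0.17 0.44 0.29] M [-0.047 -0.023 -0.029] open 1.002 g 0.0 tilt [0.0011 0.0014]
(np.float64(326.8779375624906), np.float64(183.9788032539652))
(np.float64(326.07053952442914), np.float64(190.89747950376386))
```

View pics/s1.png

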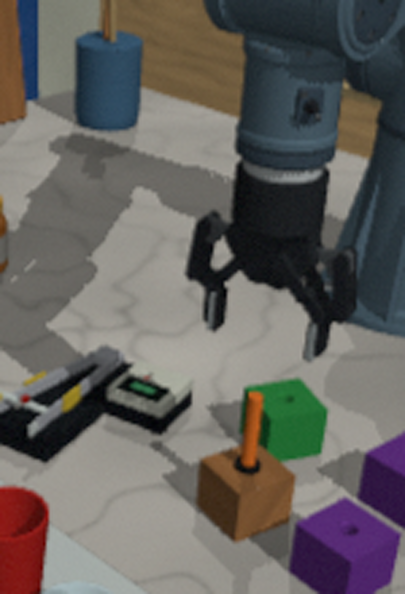

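The open fingers straddle the stylus: the fingertips are at crop (213,327) and (315,358), and their midpoint is within about 1 px of the projection. Next: descend.

Emit:
{"api": "carry_out", "payload": {
  "steps": [0,-0.0018,0.035,0.001,0.0014,0.002,1,0,-0.0018,0.07,0.001,0.0014,0.002,1,0,-0.0018,0.0985,0.001,0.0014,0.002,1,0,-0.0018,0.0985,0.001,0.0014,0.002,1,0,-0.0018,0.0985,0.001,0.0014,0.002,1,0,-0.0018,0.0985,0.001,0.0014,0.002,1]
}}

```text
time_s: 2.25
eef_pos: [0.512, 0.1472, 0.1541]
eef_rot: [0.001, -0.114, 0.993, -0.0]
wrist_force: [0.7, 0.9, 0.1]
opening: 0.999
grasp_force: 0.0
```

```bash
python3 -c "
from h import *
mv([.510,.148,.152])"
```

```text
t 2.25 shift [0.0017 0.0013 0.0021] rot [-0.0005  0.0029 -0.0016]
pos [0.512  0.1472 0.1541] F [0.71 0.92 0.15] M [-0.001  0.009 -0.043] open 0.999 g 0.0 tilt [0.0029 0.0002]
```

Emit:
{"api": "carry_out", "payload": {
  "steps": [0.0017,0.0013,0.002,0,0.002,0,1,0.0017,0.0013,0.002,0,0.002,0,1,0.0017,0.0013,0.002,0,0.002,0,1]
}}

```text
time_s: 2.55
eef_pos: [0.5091, 0.1477, 0.1508]
eef_rot: [-0.001, -0.114, 0.993, -0.0]
wrist_force: [-0.3, 0.1, -0.1]
opening: 1.002
grasp_force: 0.0
```

```bash
python3 -c "
from h import *
mv([.510,.148,.152])"
```

```text
t 2.55 shift [-0.0009  0.0001 -0.0012] rot [-0.0001 -0.0011 -0.0021]
pos [0.5091 0.1477 0.1508] F [-0.3   0.07 -0.12] M [-0.021 -0.029  0.034] open 1.002 g 0.0 tilt [-0.0011 -0.0004]
```

Emit:
{"api": "carry_out", "payload": {
  "steps": [0,0,0,0,0,0,0,0,0,0,0,0,0,0,0,0,0,0,0,0,0,0,0,0,0,0,0,0,0,0,0,0,0,0,0,0,0,0,0,0,0,0,0,0,0,0,0,0,0,0,0,0,0,0,0,0]
}}

```text
time_s: 3.35
eef_pos: [0.5088, 0.1477, 0.15]
eef_rot: [-0.001, -0.114, 0.993, -0.0]
wrist_force: [-0.9, -0.2, 0.5]
opening: 0.146
grasp_force: 58.3
```

```bash
python3 -c "
from h import *
mv([.510,.148,.152])"
```

```text
t 3.35 shift [-0.0013  0.0001 -0.002 ] rot [ 0.0001 -0.0024 -0.0022]
pos [0.5088 0.1477 0.15  ] F [-0.88 -0.23  0.51] M [ 0.005 -0.048  0.022] open 0.146 g 58.3 tilt [-0.0024 -0.0004]
```

Emit:
{"api": "carry_out", "payload": {
  "steps": [0,0,-0.03,0,0,0,0,0,0,-0.06,0,0,0,0,0,0,-0.09,0,0,0,0,0,0,-0.09,0,0,0,0,0.025,-0.04,-0.09,0,0,0,0,0.05,-0.08,-0.09,0,0,0,0,0.08,-0.12,-0.09,0,0,0,0,0.1156,-0.16,-0.09,0,0,0,0,0.1156,-0.1773,-0.09,0,0,0,0,0.1156,-0.1773,-0.07,0,0,0,0,0.1156,-0.1773,-0.05,0,0,0,0,0.1156,-0.1773,-0.05,0,0,0,0,0.1156,-0.1773,-0.05,0,0,0,0,0.1156,-0.1773,-0.05,0,0,0,0]
}}

```text
time_s: 4.75
eef_pos: [0.437, -0.0512, 0.2011]
eef_rot: [-0.001, -0.114, 0.993, -0.0]
wrist_force: [-0.8, -0.5, -0.5]
opening: 0.146
grasp_force: 58.7
```

```bash
python3 -c "
from h import *
shot('scene','s2',(235,120,335,240),5)
ctrl.camera('scene')
im=np.mean([ctrl.camera('scene')[:,:,::-1].astype(float) for _ in range(4)],0).astype(np.uint8)
cv2.imwrite('pics/s2b.png',cv2.resize(im[130:230,240:340],None,fx=6,fy=6,interpolation=cv2.INTER_CUBIC))
mv([.438,-.051,.202])
print(proj('scene',[.4366,-.052,.031]),proj('scene',[.4366,-.052,.036]),proj('scene',[.4366,-.052,.058]))"
```

```text
t 5.05 shift [-0.0013 -0.0001 -0.0012] rot [-0.0005 -0.0015 -0.0019]
pos [ 0.4367 -0.0512  0.2008] F [-0.35  0.12  0.13] M [-0.021 -0.042  0.007] open 0.145 g 58.7 tilt [-0.0013 -0.0008]
(np.float64(283.42416532175395), np.float64(199.24985369569347)) (np.float64(283.50329162759755), np.float64(197.82190735204165)) (np.float64(283.85539956266933), np.float64(191.46696680210866))
```

View pics/s2b.png

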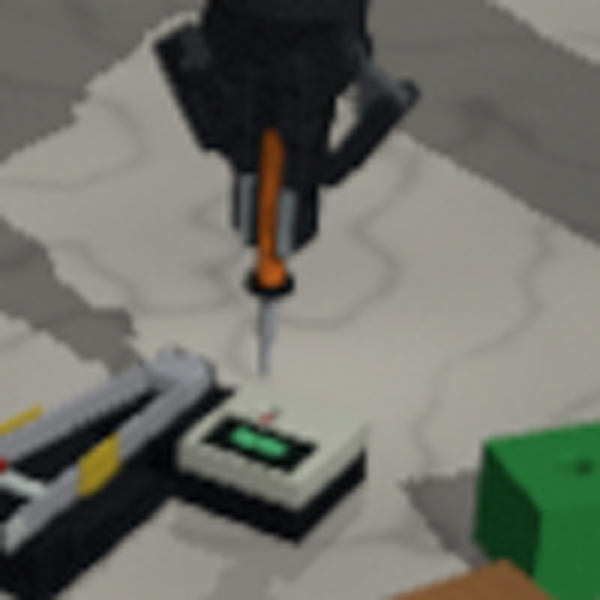

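The tip is at crop (263,377) and the visible red of the button at (267,417). That suggests the button is about 3 mm to image right. I'll measure it at subpixel level.

```bash
python3 - <<'E'
from h import *
np.set_printoptions(precision=1,suppress=True,linewidth=200)
im=np.mean([ctrl.camera('scene').astype(float) for _ in range(8)],0); np.save("im.npy",im)
r=im[...,0]-im[...,1]
print("red",'\n',r[195:204,278:291].astype(int))
ys,xs=np.mgrid[195:204,278:291];w=np.clip(r[195:204,278:291]-12,0,None);print((w*xs).sum()/w.sum(),(w*ys).sum()/w.sum())
g=im.mean(2)
for y in range(179,195):
    row=g[y,276:292]; b=np.median(np.r_[row[:4],row[-4:]]);w=np.clip(b-row-6,0,None);print(y,row.astype(int),(w*np.arange(276,292)).sum()/max(w.sum(),1e-6))
# handle centre line
o=im[...,0]-im[...,2]
for y in range(154,178,3):
    w=np.clip(o[y,270:300]-30,0,None);print(y,(w*np.arange(270,300)).sum()/max(w.sum(),1e-6))
t0=ctrl.get_obs();t=np.mean([ctrl.get_obs()['eef_pos']],0)
for z in(.136,.1,.058,.031):print(z,proj('scene',[.4370,-.0512,z]))
T0=cv2.imread("pics/t0_raw.png").astype(float);R=T0[...,2]-T0[...,1];c=R[233:247,242:256];w=np.clip(c-15,0,None);ys,xs=np.mgrid[233:247,242:256];u,v=(w*xs).sum()/w.sum(),(w*ys).sum()/w.sum();print("top red",u,v,at("top",u,v,.031))
E
```

```text
red 
 [[ -1  -2  -2  -2  -2  -2  -2  -1  -1   0   0   2   3]
 [ -2  -2  -2  -2  -1  -2  -1  -1  -2  -2  -1  -1   0]
 [ -2  -2  -1  -1  -2  -2  -2  -2  -1  -2  -2  -3  -2]
 [ -3  -2  -1  -1  -2  -2  -2  -1  -2  -2  -3  -3  -3]
 [ -4  -3  -3  -2  -3  25  40  19   0  -2  -2  -2  -3]
 [ -8  -6  -4  -3  -3  17  23   7  -1  -3  -2  -2  -2]
 [ -8 -36 -56 -38 -11  -3  -4  -3  -4  -3  -2  -2  -2]
 [-32 -74 -86 -81 -61 -42 -28 -11  -3  -3  -3  -3  -2]
 [-26 -59 -78 -89 -82 -74 -78 -65 -38 -25 -11  -3  -2]]
283.82666666666665 199.25714285714287
179 [139 133 131 135 142 127 100  54  28  27  60  67 114 146 152 153] 284.745824287803
180 [135 134 135 138 142 145 139  95  72  99 116 129 148 154 153 154] 284.08662857142855
181 [143 144 145 145 145 145 145 105 103 127 130 147 154 153 154 155] 284.0366795366795
182 [153 153 152 150 149 144 141 102 112 129 125 141 149 152 154 154] 284.1199164121524
183 [156 156 155 151 146 140 139 103 114 129 134 140 142 144 147 146] 283.8956310679612
184 [158 157 155 149 145 143 145 106 115 130 147 151 148 148 148 146] 283.70063694267515
185 [160 157 153 148 146 150 14
[... 669 characters left out ...]
8641975
193 [127 157 162 161 158 155 155 151 153 160 165 165 166 166 165 166] 278.38800000000003
194 [ 72 106 112 134 156 161 161 160 160 161 163 165 165 165 166 166] 276.8559109874827
154 284.9879807692308
157 285.0126019273536
160 284.90273556231006
163 284.2693935119887
166 284.08734939759034
169 284.01476014760146
172 284.1290102389078
175 284.9670995670996
0.136 (np.float64(285.2644535244227), np.float64(168.08750574151622))
0.1 (np.float64(284.6504114053727), np.float64(179.144015709101))
0.058 (np.float64(283.95751554776024), np.float64(191.616489264634))
0.031 (np.float64(283.52486302939974), np.float64(199.40236439066632))
top red 248.6350710900474 239.7440758293839 [ 0.4 -0.1  0. ]
```

The button is about 2 mm to image right of the tip's line. I shift 1.2 mm in tool x and y, then lower into the recess.

Emit:
{"api": "carry_out", "payload": {
  "steps": [0.0012,0.0012,0,0,0,0,0,0.0012,0.0012,0.01,0,0,0,0,0.0012,0.0012,0.018,0,0,0,0,0.0012,0.0012,0.023,0,0,0,0,0.0012,0.0012,0.025,0,0,0,0,0.0012,0.0012,0.025,0,0,0,0,0.0012,0.0012,0.025,0,0,0,0]
}}

```text
time_s: 6.15
eef_pos: [0.4351, -0.0503, 0.1754]
eef_rot: [-0.001, -0.114, 0.993, -0.0]
wrist_force: [0.7, -0.4, -0.0]
opening: 0.141
grasp_force: 58.7
```

```bash
python3 - <<'E'
from h import *
mv([.4355,-.050,.175])
im=np.mean([ctrl.camera('scene').astype(float) for _ in range(4)],0)
cv2.imwrite('pics/s3.png',cv2.resize(im[165:215,260:310,::-1].astype(np.uint8),None,fx=11,fy=11,interpolation=cv2.INTER_CUBIC))
E
```

```text
t 6.15 shift [-0.0005  0.0002  0.0004] rot [ 0.     -0.0022 -0.0021]
pos [ 0.4351 -0.0503  0.1754] F [ 0.65 -0.38 -0.04] M [ 0.019 -0.025  0.008] open 0.141 g 58.7 tilt [-0.0022 -0.0005]
```

View pics/s3.png

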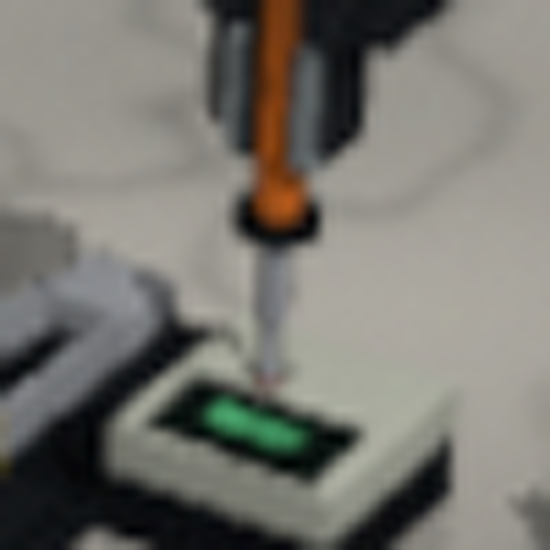

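The tip meets the red spot at crop (267,378), inside the recess with no contact force. Now press gradually.

Emit:
{"api": "carry_out", "payload": {
  "steps": [0,0,0.001,0,0,0,0,0,0,0.002,0,0,0,0,0,0,0.003,0,0,0,0,0,0,0.004,0,0,0,0,0,0,0.005,0,0,0,0,0,0,0.005,0,0,0,0,0,0,0.005,0,0,0,0]
}}

```text
time_s: 7.05
eef_pos: [0.4351, -0.0503, 0.1705]
eef_rot: [-0.001, -0.114, 0.993, -0.0]
wrist_force: [-0.6, 1.1, 1.8]
opening: 0.146
grasp_force: 58.8
```

```bash
python3 -c "
from h import *
mv([.4355,-.050,.171])"
```

```text
t 7.05 shift [-0.0005  0.0002 -0.0005] rot [-0.0001 -0.002  -0.0021]
pos [ 0.4351 -0.0503  0.1705] F [-0.62  1.1   1.8 ] M [0.08  0.08  0.004] open 0.146 g 58.8 tilt [-0.002  -0.0005]
```

Emit:
{"api": "carry_out", "payload": {
  "steps": [0,0,0.001,0,0,0,0,0,0,0.002,0,0,0,0,0,0,0.003,0,0,0,0,0,0,0.0035,0,0,0,0,0,0,0.0035,0,0,0,0,0,0,0.0035,0,0,0,0]
}}

```text
time_s: 7.65
eef_pos: [0.4357, -0.0505, 0.1682]
eef_rot: [-0.0, -0.114, 0.993, -0.0]
wrist_force: [-3.2, 1.3, 15.3]
opening: 0.138
grasp_force: 60.4
```

```bash
python3 -c "
from h import *
mv([.4355,-.050,.171])"
```

```text
t 7.65 shift [ 0.0001  0.0005 -0.0028] rot [-0.0006 -0.001  -0.0021]
pos [ 0.4357 -0.0505  0.1682] F [-3.24  1.26 15.28] M [0.45  0.804 0.013] open 0.138 g 60.4 tilt [-0.0008 -0.0009]
```

Emit:
{"api": "carry_out", "payload": {
  "steps": [0,0,0.0004,0,0,0,0,0,0,0.0008,0,0,0,0,0,0,0.0008,0,0,0,0,0,0,0.0008,0,0,0,0]
}}

```text
time_s: 8.05
eef_pos: [0.4359, -0.0505, 0.1679]
eef_rot: [-0.0, -0.114, 0.993, -0.0]
wrist_force: [-5.3, 1.6, 19.2]
opening: 0.147
grasp_force: 60.9
```

```bash
python3 -c "
from h import *
mv([.4355,-.050,.171])"
```

```text
t 8.05 shift [ 0.0003  0.0006 -0.0031] rot [-0.0009 -0.0006 -0.002 ]
pos [ 0.4359 -0.0505  0.1679] F [-5.26  1.64 19.24] M [0.587 1.051 0.015] open 0.147 g 60.9 tilt [-0.0004 -0.001 ]
```

The force is stiff at 19 N, so the button is bottomed. Retract and go back above the holder.

Emit:
{"api": "carry_out", "payload": {
  "steps": [0,0,-0.01,0,0,0,0,0,0,-0.03,0,0,0,0,0,0,-0.06,0,0,0,0,0,0,-0.0743,0,0,0,0,-0.02,0.035,-0.0743,0,0,0,0,-0.05,0.08,-0.0743,0,0,0,0,-0.08,0.12,-0.0743,0,0,0,0,-0.1168,0.16,-0.0743,0,0,0,0,-0.1168,0.1761,-0.0743,0,0,0,0,-0.1168,0.1761,-0.055,0,0,0,0,-0.1168,0.1761,-0.0443,0,0,0,0,-0.1168,0.1761,-0.0443,0,0,0,0,-0.1168,0.1761,-0.0443,0,0,0,0]
}}

```text
time_s: 9.35
eef_pos: [0.5088, 0.1471, 0.2099]
eef_rot: [-0.002, -0.113, 0.994, -0.0]
wrist_force: [0.8, 0.1, -0.5]
opening: 0.144
grasp_force: 58.9
```

```bash
python3 - <<'E'
from h import *
mv([.5095,.1478,.212])
im=np.mean([ctrl.camera('scene').astype(float) for _ in range(4)],0)
cv2.imwrite('pics/s4.png',cv2.resize(im[180:260,285:355,::-1].astype(np.uint8),None,fx=7.5,fy=7.5,interpolation=cv2.INTER_CUBIC))
for P in([.5095,.1478,.056],[.5095,.1478,.068],[.5095,.1478,.116]): u,v=proj('scene',P);print((u-285+.5)*7.5-.5,(v-180+.5)*7.5-.5)
E
```

```text
t 9.35 shift [-0.0009  0.0006 -0.0021] rot [ 0.0001 -0.0032 -0.0032]
pos [0.5088 0.1471 0.2099] F [ 0.77  0.06 -0.47] M [-0.035 -0.009  0.079] open 0.144 g 58.9 tilt [-0.0032 -0.0006]
271.29023824125795 392.00025169837954
274.6331025331328 363.18238112321944
288.4077565099771 244.39880038206564
```

View pics/s4.png

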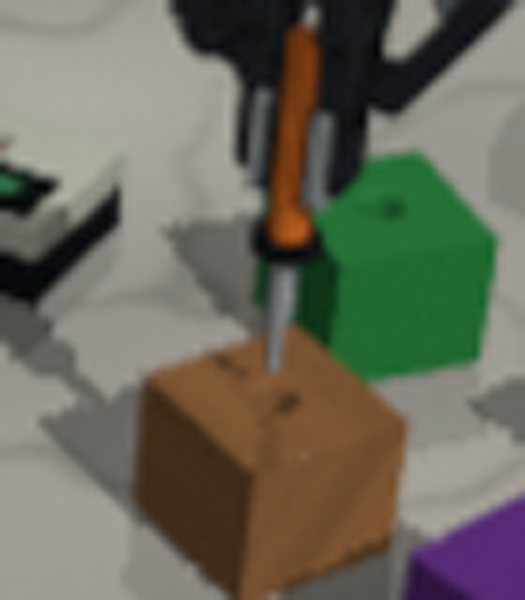

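The tip is at crop (273,366), and its landing point is about (270,395). The hole's dark patch is around (281,403) and the face centre around (274,399). So a few mm of correction is needed, which I'll measure numerically.

```bash
python3 - <<'E'
from h import *
np.set_printoptions(linewidth=220)
im=np.mean([ctrl.camera('scene').astype(float) for _ in range(10)],0); np.save('im2.npy',im)
print(im[228:240,315:331].mean(2).astype(int))
print("tip rows");print(im[214:231,315:327,2].astype(int))
# orange axis and green dock holes for reference: the green holder hole
print("green");g=im[200:214,326:348];print(g[...,1].astype(int))
for P in([.510,.148,.056],[.520,.148,.056],[.510,.158,.056]):print(proj('scene',P))
E
```

```text
[[ 61  79  86  86  86  82 117 102  86  83  83  83  84  83  80  76]
 [ 76  71  70  83  85  85 104  95  87  84  83  83  83  83  83  82]
 [ 85  80  76  81  88  91  91  89  88  87  85  84  82  82  82  83]
 [ 88  86  85  88  90  93  87  84  84  86  87  84  83  82  83  83]
 [ 89  88  86  88  86  85  80  73  69  72  84  86  85  84  83  83]
 [ 89  89  88  83  81  82  77  62  52  58  81  88  86  85  83  83]
 [ 90  90  89  86  84  82  71  60  59  73  85  88  87  87  85  83]
 [ 89  89  90  89  82  77  72  76  79  86  88  88  88  88  87  85]
 [ 89  89  89  89  81  75  75  83  85  87  88  88  88  88  88  87]
 [ 86  87  88  89  87  79  75  83  85  85  87  88  88  88  88  88]
 [ 85  86  87  88  83  77  76  80  84  86  86  86  87  88  89  88]
 [ 80  85  86  86  79  76  76  78  86  86  85  85  87  86  87  86]]
tip rows
[[ 97  97  97  87  44  16  14  18  16  17  20  20]
 [ 96  97  97  89  48  21  52  57  55  45  29  21]
 [ 94  96  96  83  45  27  69  99 112  81  38  22]
 [ 91  93  95  83  44  28  75 112 132  87  35  23]
 [ 86  90  93  74  39  33  82 117 132  80  31  24]
 [ 83  87  91  69  36  39  87 1
[... 1357 characters left out ...]
  84  77  90 109 113 113 113 113 113 113 113 116]
 [ 73  97 111 113 114 113 113 113 112 109 103 103 107 111 113 113 113 113 113 113 113 113]
 [ 55  60 104 113 114 113 113 113 113 114 113 113 113 113 113 113 114 113 113 113 113 112]
 [ 44  26  91 111 114 113 113 114 113 113 113 113 114 114 113 113 114 114 113 113 113 113]
 [ 31  22  80 108 113 113 113 113 114 113 113 113 114 113 113 114 113 113 112 111 109 109]
 [ 18  19  61 104 113 113 113 114 113 113 113 112 111 111 110 108 109 108 107 107 106 106]]
(np.float64(320.67405869461624), np.float64(231.94628152733213))
(np.float64(318.14082186625603), np.float64(233.51694298888123))
(np.float64(323.75662888193455), np.float64(233.70022746827385))
```

Emit:
{"api": "carry_out", "payload": {
  "steps": [-0.0013,0.0012,0,0,0,0,0,-0.0013,0.0012,0.005,0,0,0,0,-0.0013,0.0012,0.01,0,0,0,0,-0.0013,0.0012,0.015,0,0,0,0,-0.0013,0.0012,0.02,0,0,0,0,-0.0013,0.0012,0.025,0,0,0,0,-0.0013,0.0012,0.025,0,0,0,0]
}}

```text
time_s: 10.75
eef_pos: [0.5094, 0.149, 0.1841]
eef_rot: [-0.002, -0.114, 0.994, -0.0]
wrist_force: [0.3, -0.4, -0.5]
opening: 0.144
grasp_force: 58.9
```

```bash
python3 - <<'E'
from h import *
mv([.5105,.149,.187])
im=np.mean([ctrl.camera('scene').astype(float) for _ in range(6)],0);np.save('im3.npy',im)
np.set_printoptions(linewidth=220)
print(im[224:240,315:331,2].astype(int))
E
```

```text
t 10.75 shift [-0.0011 -0.0003 -0.0029] rot [ 0.0004 -0.004  -0.0023]
pos [0.5094 0.149  0.1841] F [ 0.3  -0.35 -0.52] M [ 0.023  0.065 -0.013] open 0.144 g 58.9 tilt [-0.004  -0.0005]
[[143 143 132  90  63  52  59  57  54  41  36  28  23  21  41  48]
 [122 116 105  70  55  62  84 107 103  65  48  45  32  25  44  48]
 [ 72  68  55  50  51  66  99 127 115  70  49  48  43  37  46  48]
 [ 33  43  48  50  51  70 106 129 109  66  48  48  49  45  47  48]
 [ 33  37  49  49  49  74 109 130 100  61  48  48  48  48  48  48]
 [ 36  34  38  41  46  78 112 131  94  56  48  48  48  46  48  49]
 [ 46  39  35  34  43  81 115 132  89  54  50  48  48  47  48  49]
 [ 50  47  38  33  35  73 116 115  74  51  50  48  49  47  47  49]
 [ 51  50  47  36  35  65 119  88  47  42  50  50  48  48  47  47]
 [ 52  52  49  41  41  73 124  78  31  34  48  51  51  50  49  47]
 [ 51  52  51  48  46  75 119  72  34  42  50  51  52  50  49  48]
 [ 52  51  51  51  46  56  78  54  44  49  51  52  51  51  49  49]
 [ 51  51  52  51  47  44  43  43  47  50  51  52  52  52  51  51]
 [ 50  51  51  47  45  44  44  42  48  49  49  52  51  51  52  51]
 [ 48  50  46  44  44  44  44  44  45  45  47  48  51  52  51  51]
 [ 47  46  43  42  44  43  45  44  44  43  43  48  51  51  50  50]]
```

Emit:
{"api": "carry_out", "payload": {
  "steps": [0,0,0.005,0,0,0,0,0,0,0.01,0,0,0,0,0,0,0.015,0,0,0,0,0,0,0.02,0,0,0,0,0,0,0.025,0,0,0,0,0,0,0.03,0,0,0,0,0,0,0.03,0,0,0,0]
}}

```text
time_s: 11.75
eef_pos: [0.5093, 0.149, 0.1541]
eef_rot: [-0.002, -0.114, 0.993, -0.0]
wrist_force: [-0.5, -0.5, -0.4]
opening: 0.148
grasp_force: 58.9
```

```bash
python3 - <<'E'
from h import *
mv([.5105,.149,.152])
E
```

```text
t 11.75 shift [-0.0012 -0.0003  0.0021] rot [ 0.0004 -0.0039 -0.0022]
pos [0.5093 0.149  0.1541] F [-0.47 -0.5  -0.36] M [ 0.052 -0.02  -0.033] open 0.148 g 58.9 tilt [-0.0038 -0.0005]
```

Emit:
{"api": "carry_out", "payload": {
  "steps": [0,0,0.001,0,0,0,0,0,0,0.002,0,0,0,0,0,0,0.003,0,0,0,0,0,0,0.0038,0,0,0,0,0,0,0.0038,0,0,0,0]
}}

```text
time_s: 12.25
eef_pos: [0.5098, 0.1491, 0.1513]
eef_rot: [-0.001, -0.114, 0.993, -0.0]
wrist_force: [0.1, -0.3, -0.2]
opening: 0.143
grasp_force: 58.9
```

```bash
python3 - <<'E'
from h import *
mv([.5105,.149,.152])
E
```

```text
t 12.25 shift [-0.0006 -0.0003 -0.0007] rot [ 0.0001 -0.0022 -0.0021]
pos [0.5098 0.1491 0.1513] F [ 0.08 -0.28 -0.2 ] M [-0.     0.029  0.025] open 0.143 g 58.9 tilt [-0.0022 -0.0005]
```

Emit:
{"api": "carry_out", "payload": {
  "steps": [0,0,0.0007,0,0,0,0,0,0,0.0014,0,0,0,0,0,0,0.002,0,0,0,0,0,0,0.002,0,0,0,0]
}}

```text
time_s: 12.65
eef_pos: [0.51, 0.1491, 0.1499]
eef_rot: [-0.001, -0.114, 0.993, -0.0]
wrist_force: [-2.7, 0.9, 5.8]
opening: 0.143
grasp_force: 59.3
```

```bash
python3 - <<'E'
from h import *
mv([.5105,.149,.152])
E
```

```text
t 12.65 shift [-0.0005 -0.0002 -0.0021] rot [-0.     -0.0021 -0.0021]
pos [0.51   0.1491 0.1499] F [-2.71  0.91  5.79] M [-0.075  0.444  0.002] open 0.143 g 59.3 tilt [-0.002  -0.0005]
```

The flange has seated at 5.8 N. Release and back off straight up.

Emit:
{"api": "carry_out", "payload": {
  "steps": [0,0,0,0,0,0,0.4,0,0,0,0,0,0,0.7,0,0,0,0,0,0,1,0,0,0,0,0,0,1,0,0,0,0,0,0,1,0,0,0,0,0,0,1,0,0,0,0,0,0,1,0,0,-0.04,0,0,0,1,0,0,-0.08,0,0,0,1,0,0,-0.12,0,0,0,1,0,0,-0.12,0,0,0,1]
}}

```text
time_s: 13.75
eef_pos: [0.5131, 0.1495, 0.2758]
eef_rot: [0.005, -0.114, 0.993, -0.0]
wrist_force: [1.1, 0.4, 0.6]
opening: 1.002
grasp_force: 0.0
```

```bash
python3 - <<'E'
from h import *
mv([.5105,.149,.272])
im=np.mean([ctrl.camera('scene').astype(float) for _ in range(4)],0)[...,::-1].astype(np.uint8);cv2.imwrite('pics/s5_raw.png',im)
a=cv2.imread('pics/s0_raw.png')
f=lambda i:cv2.resize(i[190:270,290:355],None,fx=6,fy=6,interpolation=cv2.INTER_CUBIC)
cv2.imwrite('pics/s5.png',np.hstack([f(a),f(im)]))
E
```

```text
t 13.75 shift [0.0027 0.0002 0.0038] rot [-0.0018  0.009  -0.002 ]
pos [0.5131 0.1495 0.2758] F [1.07 0.43 0.56] M [ 0.018 -0.011  0.022] open 1.002 g 0.0 tilt [0.0091 0.0003]
```

View pics/s5.png

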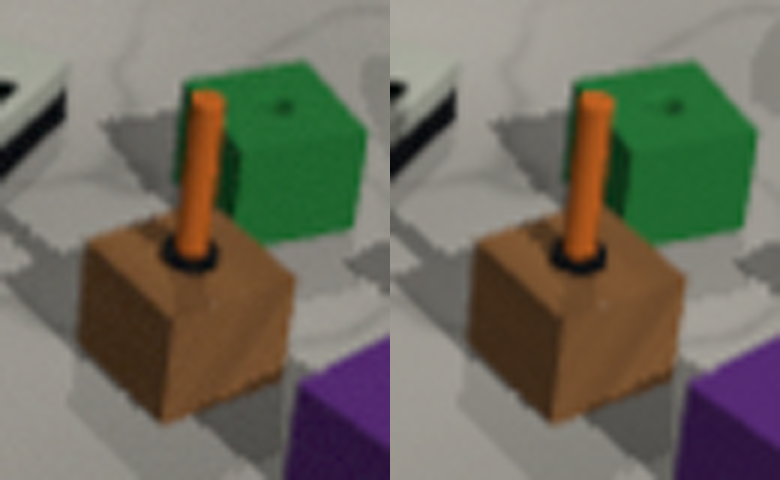

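The stylus stands as before (left: start, right: now), with the flange at about (190,255) in both. Now the tweezers.

```bash
python3 - <<'E'
from h import *
mv([.539,-.091,.19])
E
```

```text
t 13.95 shift [ 0.0251 -0.2406  0.078 ] rot [ 0.0004 -0.0044 -0.0022]
pos [0.5093 0.1491 0.268 ] F [-1.46 -0.34  0.32] M [ 0.005 -0.032  0.029] open 1.003 g 0.0 tilt [-0.0044 -0.0006]
```

Emit:
{"api": "carry_out", "payload": {
  "steps": [0.005,-0.04,0,0,0,0,1,0.01,-0.08,0,0,0,0,1,0.015,-0.12,0,0,0,0,1,0.02,-0.16,0.02,0,0,0,1,0.0251,-0.2,0.05,0,0,0,1,0.0251,-0.2406,0.078,0,-0.002,-0.002,1,0.0251,-0.2406,0.078,0,-0.002,-0.002,1,0.0251,-0.2406,0.078,0,-0.002,-0.002,1,0.0251,-0.2406,0.078,0,-0.002,-0.002,1,0.0251,-0.2406,0.078,0,-0.002,-0.002,1,0.0251,-0.2406,0.078,0,-0.002,-0.002,1]
}}

```text
time_s: 15.05
eef_pos: [0.5403, -0.0899, 0.1922]
eef_rot: [0.001, -0.116, 0.993, -0.0]
wrist_force: [-0.2, 0.4, 0.6]
opening: 0.999
grasp_force: 0.0
```

```bash
python3 - <<'E'
from h import *
mv([.539,-.091,.091])
E
```

```text
t 15.05 shift [ 0.0016 -0.0007  0.1012] rot [-0.0007  0.0011  0.0016]
pos [ 0.5403 -0.0899  0.1922] F [-0.16  0.38  0.58] M [ 0.065 -0.009  0.008] open 0.999 g 0.0 tilt [ 0.0012 -0.0005]
```

Emit:
{"api": "carry_out", "payload": {
  "steps": [0.001,-0.0005,0.03,0,0,0,1,0.001,-0.0005,0.055,0,0,0,1,0.001,-0.0005,0.07,0,0,0,1,0.001,-0.0005,0.08,0,0,0,1,0.001,-0.0005,0.09,0,0,0,1,0.001,-0.0005,0.1,0,0,0,1,0.001,-0.0005,0.1,0,0,0,1,0.001,-0.0005,0.1,0,0,0,1]
}}

```text
time_s: 15.85
eef_pos: [0.5392, -0.0917, 0.0915]
eef_rot: [-0.0, -0.115, 0.993, -0.0]
wrist_force: [0.1, 0.9, -0.2]
opening: 1.002
grasp_force: 0.0
```

```bash
python3 - <<'E'
from h import *
mv([.539,-.091,.091])
E
```

```text
t 15.85 shift [0.     0.0007 0.0005] rot [-0.0001 -0.0001 -0.0002]
pos [ 0.5392 -0.0917  0.0915] F [ 0.07  0.91 -0.16] M [0.048 0.026 0.009] open 1.002 g 0.0 tilt [-0.0001 -0.0001]
```

Emit:
{"api": "carry_out", "payload": {
  "steps": [0,0,0,0,0,0,0.64,0,0,0,0,0,0,0.64,0,0,0,0,0,0,0.64,0,0,0,0,0,0,0.62,0,0.001,0,0,0,0,0.6,0,0.002,0,0,0,0,0.58,0,0.003,0,0,0,0,0.56,0,0.004,0,0,0,0,0.54,0,0.005,0,0,0,0,0.52,0,0.006,0,0,0,0,0.5,0,0.006,0,0,0,0,0.5,0,0.006,0,0,0,0,0.5]
}}

```text
time_s: 17.05
eef_pos: [0.5383, -0.086, 0.0919]
eef_rot: [0.001, -0.115, 0.993, -0.0]
wrist_force: [1.6, -1.7, 5.9]
opening: 0.502
grasp_force: 5.1
```

```bash
python3 - <<'E'
from h import *
mv([.539,-.091,.091])
im=np.mean([ctrl.camera('scene').astype(float) for _ in range(6)],0)[...,::-1].astype(np.uint8);cv2.imwrite('pics/s6_raw.png',im)
h=cv2.cvtColor(im,cv2.COLOR_BGR2HSV)
print(h[195:225,220:262,:].shape)
for nm,lo,hi in(("yel",(18,120,90),(35,255,255)),("red",(0,130,70),(8,255,255))):
    m=cv2.inRange(h,lo,hi);m[:185]=0;m[235:]=0;m[:,:215]=0;m[:,275:]=0
    n,l,s,c=cv2.connectedComponentsWithStats(m);print(nm,[(s[i].tolist(),c[i].round(2).tolist()) for i in range(1,n) if s[i][4]>2])
E
```

```text
t 17.05 shift [ 0.0004 -0.005   0.0009] rot [-0.001   0.0011 -0.0001]
pos [ 0.5383 -0.086   0.0919] F [ 1.61 -1.69  5.92] M [-0.198 -0.207  0.009] open 0.502 g 5.1 tilt [ 0.0013 -0.0007]
(30, 42, 3)
yel [([242, 199, 7, 5, 11], [244.64, 201.0]), ([253, 206, 2, 6, 7], [253.86, 208.29]), ([232, 208, 3, 3, 6], [232.83, 209.0])]
red [([238, 206, 3, 3, 7], [239.0, 207.29])]
```

Emit:
{"api": "carry_out", "payload": {
  "steps": [0,0.001,0,0,0,0,0.48,0,0.002,0,0,0,0,0.46,0,0.003,0,0,0,0,0.44,0,0.003,0,0,0,0,0.44,0,0.003,0,0,0,0,0.44,0,0.003,-0.003,0,0,0,0.44,0,0.003,-0.008,0,0,0,0.44,0,0.003,-0.016,0,0,0,0.44,0,0.003,-0.025,0,0,0,0.44,0,0.003,-0.034,0,0,0,0.44,0,0.003,-0.04,0,0,0,0.44,0,0.003,-0.04,0,0,0,0.44,0,0.003,-0.04,0,0,0,0.44]
}}

```text
time_s: 18.65
eef_pos: [0.537, -0.0829, 0.1315]
eef_rot: [0.0, -0.115, 0.993, -0.0]
wrist_force: [0.5, 0.1, -1.8]
opening: 0.435
grasp_force: 5.9
```

```bash
cat > m.py <<'E'
from h import *
mv([.539,-.085,.132])
im=np.mean([ctrl.camera('scene').astype(float) for _ in range(8)],0);np.save('imt.npy',im)
b=im[...,::-1].astype(np.uint8);h=cv2.cvtColor(b,cv2.COLOR_BGR2HSV)
for nm,lo,hi in(("yel",(18,100,80),(35,255,255)),("red",(0,110,70),(8,255,255))):
    m=cv2.inRange(h,lo,hi);m[:165]=0;m[225:]=0;m[:,:205]=0;m[:,275:]=0
    n,l,s,c=cv2.connectedComponentsWithStats(m)
    for i in range(1,n):
        if s[i][4]>1:
            ys,xs=np.where(l==i);w=(im[ys,xs,0]-im[ys,xs,2]);print(nm,s[i].tolist(),((w*xs).sum()/w.sum()).round(2),((w*ys).sum()/w.sum()).round(2))
cv2.imwrite('pics/m.png',cv2.resize(b[150:240,200:290],None,fx=6.5,fy=6.5,interpolation=cv2.INTER_CUBIC))
E
python3 m.py
```

```text
t 18.65 shift [-0.0015 -0.0025 -0.0005] rot [-0.0001  0.0001 -0.0002]
pos [ 0.537  -0.0829  0.1315] F [ 0.5   0.06 -1.8 ] M [ 0.02  -0.05   0.031] open 0.435 g 5.9 tilt [ 0.0001 -0.0001]
yel [243, 188, 7, 5, 13] 246.02 190.12
yel [254, 194, 2, 7, 12] 254.47 197.07
yel [235, 196, 2, 4, 6] 235.52 197.52
red [239, 194, 2, 3, 6] 239.49 195.08
```

View pics/m.png

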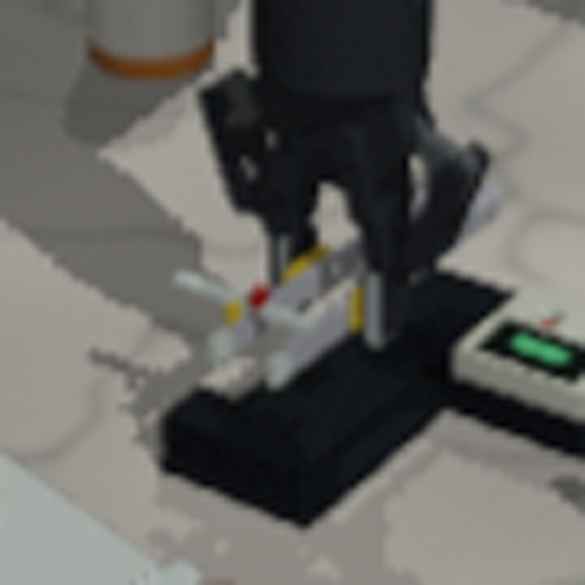

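The tweezers are held clear of the dock. The pointer is at crop (233,311) and the red marker at (259,297), so the pointer is still short of the marker. I compute the remaining gap from a local projection.

```bash
cat > gap.py <<'E'
from h import *
np.set_printoptions(linewidth=220)
o=ctrl.get_obs();R=Rn.from_quat(o['eef_rot'],scalar_first=True).as_matrix()
yd=R[:,1];zd=-R[:,2];xd=np.cross(yd,zd)
P0=o['eef_pos']+R[:,2]*.054+xd*.044
im=np.mean([ctrl.camera('scene').astype(float) for _ in range(10)],0);np.save('imt.npy',im)
r,g,b=im[...,0],im[...,1],im[...,2]
u0,v0=[int(round(t)) for t in proj('scene',P0)]
sl=(slice(v0-9,v0+10),slice(u0-12,u0+10));ys,xs=np.mgrid[sl]
red=np.clip(r-np.maximum(g,b)*1.0-25,0,None)*(g<.65*r);yel=np.clip(np.minimum(r,g)-b-22,0,None)*(g>.65*r)
def cen(w,near=None,rad=4):
    w=w[sl].copy()
    if near is not None: w*=(abs(xs-near[0])<=rad)&(abs(ys-near[1])<=rad)
    return np.array([(w*xs).sum(),(w*ys).sum()])/w.sum()
c=cen(red)
wy=yel*1.0; yy,xx=np.indices(wy.shape); wy[~((yy>c[1]-3)&(xx<c[0]+1))]=0
p=cen(wy); p=cen(wy,p)
J=np.array([(np.array(proj('scene',P0+d*.005))-np.array(proj('scene',P0-d*.005)))/10 for d in(xd,yd,zd)]).T # px/mm
d=p-c
s=np.linalg.solve(J[:,1:],d-J[:,0]*10.5)
print("t",o['time_s'],"mark",c.round(2),"ptr",p.round(2),"d",d.round(2),"dy,dz mm",s.round(2),"open",o['opening'],"g",o['grasp_force'],"F",o['wrist_force'].round(1))
if __import__('sys').argv[1:]: print(J.round(3));print(red[sl].astype(int));print(yel[sl].astype(int))
E
python3 gap.py v
```

```text
t 19.05 mark [239.27 195.19] ptr [235.27 197.47] d [-4.    2.29] dy,dz mm [-6.04 -4.23] open 0.4450249774542437 g 5.933438365800612 F [-0.2  0.4 -1.1]
[[-0.211  0.296 -0.002]
 [ 0.157  0.11  -0.308]]
[[ 0  0  0  0  0  0  0  0  0  0  0  0  0  0  0  0  0  0  0  0  0  0]
 [ 0  0  0  0  0  0  0  0  0  0  0  0  0  0  0  0  0  0  0  0  0  0]
 [ 0  0  0  0  0  0  0  0  0  0  0  0  0  0  0  0  0  0  0  0  0  0]
 [ 0  0  0  0  0  0  0  0 31 31  0  0  0  0  0  0  0  0  0  0  0  0]
 [ 0  0  0  0  0  0  0 23 62 71  0  0  0  0  0  0  0  0  0  0  0  0]
 [ 0  0  0  0  0  0  0 22 66 37  0  0  0  0  0  0  0  0  0  0  0  0]
 [ 0  0  0  0  0  0  0  0  0  0  0  0  0  0  0  0  0  0  0  0  0  0]
 [ 0  0  0  0  0  0  0  0  0  0  0  0  0  0  0  0  0  0  0  0  0  0]
 [ 0  0  0  0  0  0  0  0  0  0  0  0  0  0  0  0  0  0  0  0  0  0]
 [ 0  0  0  0  0  0  0  0  0  0  0  0  0  0  0  0  0  0  0  0  0  0]
 [ 0  0  0  0  0  0  0  0  0  0  0  0  0  0  0  0  0  0  0  0  0  0]
 [ 0  0  0  0  0  0  0  0  0  0  0  0  0  0  0  0  0  0  0  0  0  0]
 [ 0  0  0  0  0  0  0  0  0  0  0  0  0  0  0  0  0  0  0  0  0  0]
 [ 
[... 1023 characters left out ...]
 0  0  0]
 [ 0  0  0  0  0  0  0  0  0  0  0  0  0  0  0  0  0  0  0  0  0  0]
 [ 0  0  0  0  0  0  0  0  0  0  0  0  0  0  0  0  0  0  0  0  0  0]
 [ 0  0  0  0  0  0  0  0  0  0  0  0  0  0  0  0  0  0  0  0  0  0]
 [ 0  0  0  0  0  0  0  0  0  0  0  0  0  0  0  0  0  0  0  0  0  0]
 [ 0  0  0  0  0  0  0  0  0  0  0  0  0  0  0  0  0  0  0  0  0  0]
 [ 0  0  0  0  0  0  0  0  0  0  0  0  0  0  0  0  0  0  0  0  0  0]
 [ 0  0  0  0  0  0  0  0  0  0  0  0  0  0  0  0  0  0  0  0  0  0]
 [ 0  0  0  0  0  0  0  0  0  0  0  0  0  0  0  0  0  0  0  0  0  0]
 [ 0  0  0  0  0  0  0  0  0  0  0  0  0  0  0  0  0  0  0  0  0  0]
 [ 0  0  0  0  0  0  0  0  0  0  0  0  0  0  0  0  0  0  0  0  0  0]]
```

Emit:
{"api": "carry_out", "payload": {
  "steps": [0,0,0,0,0,0,0.43,0,0,0,0,0,0,0.42,0,0,0,0,0,0,0.41,0,0,0,0,0,0,0.41,0,0,0,0,0,0,0.41,0,0,0,0,0,0,0.41]
}}

```text
time_s: 20.15
eef_pos: [0.537, -0.0829, 0.1313]
eef_rot: [-0.0, -0.115, 0.993, 0.0]
wrist_force: [-1.1, -0.2, -2.2]
opening: 0.412
grasp_force: 6.6
```

```bash
python3 gap.py; python3 - <<'E'
from h import *
# start pictures: triangulate mark and pointer
a=cv2.imread('pics/s0_raw.png').astype(float)[...,::-1];t=cv2.imread('pics/t0_raw.png').astype(float)[...,::-1]
def cen(im,kind,x0,y0,x1,y1):
    r,g,b=[im[y0:y1,x0:x1,i] for i in range(3)];ys,xs=np.mgrid[y0:y1,x0:x1]
    w=np.clip(r-np.maximum(g,b)-20,0,None)*(g<.65*r) if kind=='r' else np.clip(np.minimum(r,g)-b-20,0,None)*(g>.65*r)
    return (w*xs).sum()/w.sum(),(w*ys).sum()/w.sum()
ms,mt=cen(a,'r',234,202,244,213),cen(t,'r',255,182,267,195)
ps,pt=cen(a,'y',224,200,234,213),cen(t,'y',264,179,274,188)
fs,ft=None,None
print(ms,mt,ps,pt)
M,e1=tri(('scene',*ms),('top',*mt));Pp,e2=tri(('scene',*ps),('top',*pt));print(M,e1,Pp,e2)
th=np.radians(13.2);x=np.array([np.cos(th),np.sin(th)]);y=np.array([-x[1],x[0]]);d=(Pp-M)[:2];print("dx,dy",d@x,d@y, "-> mark y",-40.8-d@y)
for n,mm,pp in(('scene',ms,ps),('top',mt,pt)):
    for zz in (.052,):
        d=(at(n,*pp,zz-.004)-at(n,*mm,zz))[:2];print(n,d@x,d@y)
    u=np.array(pp)-mm;P0=np.r_[.582,-.082,.05]
    J=np.array([(np.array(proj(n,P0+q*.005))-np.array(proj(n,P0-q*.005)))/10 for q in(np.r_[x,0],np.r_[y,0],np.r_[0,0,1.])]).T
    print(J.round(3),u,"col-based dy",(u[0]-J[0,0]*8.1+J[0,2]*4.2)/J[0,1])
E
```

```text
t 20.15 mark [238.93 194.96] ptr [236.02 197.69] d [-2.91  2.73] dy,dz mm [-2.37 -4.36] open 0.4116144909836202 g 6.590544059872627 F [-1.1 -0.2 -2.2]
(np.float64(238.9630681818182), np.float64(207.26704545454547)) (np.float64(259.9259259259259), np.float64(188.33333333333334)) (np.float64(228.93428571428572), np.float64(206.55428571428573)) (np.float64(268.1666666666667), np.float64(183.16666666666666))
[ 0.58404585 -0.08531629  0.05010759] 0.001958363188321471 [ 0.59987231 -0.10999362  0.04738353] 0.0016449488728038674
dx,dy 0.009773207919825541 -0.02763932033076594 -> mark y -40.772360679669234
scene 0.008239101725663644 -0.02891825617942867
[[-0.21   0.29  -0.003]
 [ 0.159  0.112 -0.3  ]] [-10.02878247  -0.71275974] col-based dy -28.777999712977756
top 0.009886141185534509 -0.0275952959783238
[[-0.082 -0.332  0.015]
 [-0.329  0.079 -0.055]] [ 8.24074074 -5.16666667] col-based dy -27.006396640055176
```

Emit:
{"api": "carry_out", "payload": {
  "steps": [0,0,-0.005,0,0,0,0.4,0,0,-0.01,0,0,0,0.395,0,0,-0.015,0,0,-0.08,0.39,0,0,-0.02,0,0,-0.17,0.39,0,0,-0.02,0,0,-0.26,0.39,0,0,-0.02,0,0,-0.35,0.39,0,0,-0.02,0,0,-0.44,0.39,0,0,-0.02,0,0,-0.53,0.39,0,0,-0.02,0,0,-0.6,0.39,0,0,-0.02,0,0,-0.63,0.39,0,0,-0.02,0,0,-0.63,0.39,0,0,-0.02,0,0,-0.63,0.39,0,0,-0.02,0,0,-0.63,0.39]
}}

```text
time_s: 21.95
eef_pos: [0.537, -0.0829, 0.1515]
eef_rot: [-0.0, -0.417, 0.909, -0.0]
wrist_force: [-0.5, 0.4, -0.9]
opening: 0.392
grasp_force: 7.1
```

```bash
sed -i 's/xx<c\[0\]+1/abs(xx-c[0])<5/' gap.py; python3 gap.py v; python3 - <<'E'
import numpy as np
np.set_printoptions(linewidth=250)
im=np.load('imt.npy');E=1
E
```

```text
t 21.95 mark [246.8  191.69] ptr [247.62 194.41] d [0.82 2.72] dy,dz mm [ 1.93 -2.27] open 0.3916346298653465 g 7.136489599943161 F [-0.5  0.4 -0.9]
[[ 0.011  0.369  0.003]
 [ 0.191 -0.003 -0.315]]
[[ 0  0  0  0  0  0  0  0  0  0  0  0  0  0  0  0  0  0  0  0  0  0]
 [ 0  0  0  0  0  0  0  0  0  0  0  0  0  0  0  0  0  0  0  0  0  0]
 [ 0  0  0  0  0  0  0  0  0  0  0  0  0  0  0  0  0  0  0  0  0  0]
 [ 0  0  0  0  0  0  0  0  0  0  0  0  0  0  0  0  0  0  0  0  0  0]
 [ 0  0  0  0  0  0  0  0  0  0  0  0  0  0  0  0  0  0  0  0  0  0]
 [ 0  0  0  0  0  0 21 61  0  0  0  0  0  0  0  0  0  0  0  0  0  0]
 [ 0  0  0  0  0  0 16 61  0  0  0  0  0  0  0  0  0  0  0  0  0  0]
 [ 0  0  0  0  0  0  0 25  0  0  0  0  0  0  0  0  0  0  0  0  0  0]
 [ 0  0  0  0  0  0  0  0  0  0  0  0  0  0  0  0  0  0  0  0  0  0]
 [ 0  0  0  0  0  0  0  0  0  0  0  0  0  0  0  0  0  0  0  0  0  0]
 [ 0  0  0  0  0  0  0  0  0  0  0  0  0  0  0  0  0  0  0  0  0  0]
 [ 0  0  0  0  0  0  0  0  0  0  0  0  0  0  0  0  0  0  0  0  0  0]
 [ 0  0  0  0  0  0  0  0  0  0  0  0  0  0  0  0  0  0  0  0  0  0]
 [ 0 
[... 1021 characters left out ...]
 0  0  0]
 [ 0  0  0  0  0  0  0 12 51  0  0  0  0  0  0  0  0  0  0  0  0  0]
 [ 0  0  0  0  0  0  0 12 51  0  0  0  0  0  0  0  0  0  0  0  0  0]
 [ 0  0  0  0  0  0  0  2 18  0  0  0  0  0  0  0  0  0  0  0  0  0]
 [ 0  0  0  0  0  0  0  0  0  0  0  0  0  0  0  0  0  0  0  0  0  0]
 [ 0  0  0  0  0  0  0  0  0  0  0  0  0  0  0  0  0  0  0  0  0  0]
 [ 0  0  0  0  0  0  0  0  0  0  0  0  0  0  0  0  0  0  0  0  0  0]
 [ 0  0  0  0  0  0  0  0  0  0  0  0  0  0  0  0  0  0  0  0  0  0]
 [ 0  0  0  0  0  0  0  0  0  0  0  0  0  0  0  0  0  0  0  0  0  0]
 [ 0  0  0  0  0  0  0  0  0  0  0  0  0  0  0  0  0  0  0  0  0  0]
 [ 0  0  0  0  0  0  0  0  0  0  0  0  0  0  0  0  0  0  0  0  0  0]]
```

```bash
python3 - <<'E'
import numpy as np
np.set_printoptions(linewidth=250)
im=np.load('imt.npy');s=im[188:199,241:255]
for k in range(3):print(s[...,k].astype(int))
E
```

```text
[[ 75  31  38 107  82 146 152 150 160 162 162 163 162 164]
 [ 67  33  39 107  77 142 149 148 160 162 163 162 163 164]
 [ 69  34  40 108  86 121 132 140 157 162 162 162 163 163]
 [ 77  40  40 107  82 105 121 136 157 162 163 162 162 163]
 [118  99  94 124  89 102 122 134 150 154 154 154 155 154]
 [143 138 136 142 130 126 136 143 147 148 147 148 149 148]
 [144 144 145 151 153 134 137 149 153 152 152 153 153 152]
 [123 123 123 127 152 151 139 153 159 160 160 160 159 159]
 [107 107 108 135 157 162 143 150 160 163 162 163 162 133]
 [107 107 108 150 161 162 139 139 157 162 162 162 134  79]
 [108 107 107 125 154 161 136 136 156 162 162 129  76  30]]
[[ 75  32  40 112  87 127 142 148 157 159 160 160 159 161]
 [ 67  35  42 112  81 123 140 147 157 159 160 159 160 161]
 [ 70  37  43 113  89  92  93 121 151 159 160 160 160 160]
 [ 76  41  42 113  86  58  34 101 148 159 160 160 160 159]
 [121 104  98 130  93  61  35  99 145 155 156 155 156 156]
 [149 144 142 149 136  96  86 118 147 153 153 154 154 153]
 [150 150 151 157 158 126 119 133 153 158 158 158 158 157]
 [124 124 124 128 152 150 131 138 155 160 159 160 159 159]
 [105 105 106 132 154 158 134 135 154 159 159 159 159 130]
 [105 105 106 147 158 158 133 130 152 158 159 159 132  78]
 [106 105 106 123 151 158 135 138 154 159 159 126  74  30]]
[[ 72  34  41 113  86  47 104 142 151 152 152 152 152 153]
 [ 65  37  43 113  81  42 103 141 151 151 153 152 152 153]
 [ 68  38  44 113  89  43  66 118 145 152 152 152 152 153]
 [ 74  42  43 113  86  37  18 101 142 151 153 152 152 152]
 [118 102  97 128  92  52  28  98 140 150 150 149 150 150]
 [145 141 139 145 133  93  56  76 136 149 149 150 150 149]
 [146 146 146 152 154 122  82  63 136 153 153 154 154 153]
 [120 120 120 124 147 144  96  65 136 154 153 153 152 153]
 [100 100 101 126 147 151 100  61 134 152 151 152 151 125]
 [100 100 101 141 151 151 108  90 139 151 151 151 126  74]
 [100 101 100 118 145 151 125 127 147 152 152 121  72  31]]
```

Seen head-on, the pointer is about 1.8 mm past the marker, and the start-up top picture agrees. Open slightly, by 0.013.

Emit:
{"api": "carry_out", "payload": {
  "steps": [0,0,0,0,0,0,0.403,0,0,0,0,0,0,0.403,0,0,0,0,0,0,0.403,0,0,0,0,0,0,0.403,0,0,0,0,0,0,0.403]
}}

```text
time_s: 22.95
eef_pos: [0.537, -0.0829, 0.1513]
eef_rot: [-0.0, -0.417, 0.909, 0.0]
wrist_force: [0.6, 0.7, -0.4]
opening: 0.405
grasp_force: 6.8
```

```bash
cat > g2.py <<'E'
from h import *
np.set_printoptions(linewidth=250)
mv([0,0,0])
im=np.mean([ctrl.camera('scene').astype(float) for _ in range(10)],0)
s=im[188:199,241:255];x=np.arange(241,255)
rg=np.clip(s[...,0]-s[...,1]-6,0,None);gb=np.clip(np.minimum(s[...,0],s[...,1])-s[...,2]-12,0,None)
a=rg[3:5].sum(0);b=gb[6:9].sum(0);print(rg.astype(int));print(gb.astype(int));u=(a*x).sum()/a.sum();v=(b*x).sum()/b.sum();print(u,v,"dy",(v-u-.12)/.369)
E
python3 g2.py
```

```text
t 22.95 shift [0.2874 0.461  0.1515] rot [ 2.000e-04 -2.000e-04  6.298e-01]
pos [ 0.537  -0.0829  0.1513] F [ 0.56  0.66 -0.36] M [-0.004  0.029  0.022] open 0.405 g 6.8 tilt [-0.0003  0.    ]
[[ 0  0  0  0  0 13  0  0  0  0  0  0  0  0]
 [ 0  0  0  0  0 12  0  0  0  0  0  0  0  0]
 [ 0  0  0  0  0 17 26 23  3  0  0  0  0  0]
 [ 0  0  0  0  0 24 70 53  6  0  0  0  0  0]
 [ 0  0  0  0  0 18 71 54  3  0  0  0  0  0]
 [ 0  0  0  0  0  9 41 23  0  0  0  0  0  0]
 [ 0  0  0  0  0  0 14  5  0  0  0  0  0  0]
 [ 0  0  0  0  0  0  6  6  0  0  0  0  0  0]
 [ 0  0  0  0  0  0  6  7  0  0  0  0  0  0]
 [ 0  0  0  0  0  0  0  0  0  0  0  0  0  0]
 [ 0  0  0  0  0  0  0  0  0  0  0  0  0  0]]
[[ 0  0  0  0  0 70  1  0  0  0  0  0  0  0]
 [ 0  0  0  0  0 69  0  0  0  0  0  0  0  0]
 [ 0  0  0  0  0 46  0  0  0  0  0  0  0  0]
 [ 0  0  0  0  0 25 12  0  0  0  0  0  0  0]
 [ 0  0  0  0  0 10  3  0  0  0  0  0  0  0]
 [ 0  0  0  0  0  0 20 27  0  0  0  0  0  0]
 [ 0  0  0  0  0  0 36 46  0  0  0  0  0  0]
 [ 0  0  0  0  0  0 35 48  5  0  0  0  0  0]
 [ 0  0  0  0  0  0 31 48  5  0  0  0  0  0]
 [ 0  0  0  0  0  0 15 11  0  0  0  0  0  0]
 [ 0  0  0  0  0  0  0  0  0  0  0  0  0  0]]
247.28003939592907 247.64605873261206 dy 0.6667190696016146
```

Emit:
{"api": "carry_out", "payload": {
  "steps": [0,0,0,0,0,0,0.407,0,0,0.005,0,0,0,0.407,0,0,0.01,0,0,0,0.407,0,0,0.015,0,0,0,0.407,0,0,0.015,0,0,0,0.407,0,0,0.015,0,0,0,0.407,0,0,0.015,0,0,0,0.407,0,0,0.015,0,0,0,0.407]
}}

```text
time_s: 24.25
eef_pos: [0.5371, -0.0829, 0.1365]
eef_rot: [0.0, -0.417, 0.909, -0.0]
wrist_force: [0.0, -0.6, -1.4]
opening: 0.406
grasp_force: 6.7
```

```bash
sed -i 's/188:199/192:203/;s/rg\[3:5\]/rg[3:6]/;s/gb\[6:9\]/gb[6:10]/' g2.py; python3 g2.py
```

```text
t 24.25 shift [0.2875 0.4613 0.1364] rot [-2.000e-04  1.000e-04  6.298e-01]
pos [ 0.5371 -0.0829  0.1365] F [ 0.03 -0.6  -1.39] M [ 0.01  -0.003  0.027] open 0.406 g 6.7 tilt [ 0.0002 -0.0001]
[[ 0  0  0  0  0 12  0  0  0  0  0  0  0  0]
 [ 0  0  0  0  0 11  0  0  0  0  0  0  0  0]
 [ 0  0  0  0  0  8  7  9  0  0  0  0  0  0]
 [ 0  0  0  0  0 16 40 37  5  0  0  0  0  0]
 [ 0  0  0  0  0 25 71 59  7  0  0  0  0  0]
 [ 0  0  0  0  0 13 66 63  3  0  0  0  0  0]
 [ 0  0  0  0  0  0 27 25  0  0  0  0  0  0]
 [ 0  0  0  0  0  0 10  5  0  0  0  0  0  0]
 [ 0  0  0  0  0  0 10  4  0  0  0  0  0  0]
 [ 0  0  0  0  0  0  9  4  0  0  0  0  0  0]
 [ 0  0  0  0  0  0  0  0  0  0  0  0  0  0]]
[[ 0  0  0  0  0 69  0  0  0  0  0  0  0  0]
 [ 0  0  0  0  0 67  0  0  0  0  0  0  0  0]
 [ 0  0  0  0  0 54  0  0  0  0  0  0  0  0]
 [ 0  0  0  0  0 38  0  0  0  0  0  0  0  0]
 [ 0  0  0  0  0 32 12  0  0  0  0  0  0  0]
 [ 0  0  0  0  0  0  4  0  0  0  0  0  0  0]
 [ 0  0  0  0  0  0 34 18  0  0  0  0  0  0]
 [ 0  0  0  0  0  0 49 27  0  0  0  0  0  0]
 [ 0  0  0  0  0  0 51 29  0  0  0  0  0  0]
 [ 0  0  0  0  0  0 43 29  0  0  0  0  0  0]
 [ 0  0  0  0  0  0  5  2  0  0  0  0  0  0]]
247.33276283618582 247.3732394366197 dy -0.21551056792983467
```

The pointer is aligned to within about 0.3 mm, and the tweezers are level and held steady. Handing in.

```bash
python3 -c "
from bench import ctrl
print(ctrl.hand_in())"
```

```text
the job is handed in; nothing more can be done
None
```

I handed the job in at about 25 s: zero button pressed fully down, stylus back fully home, and the tweezers still held level about 45 mm above the dock, pointer within about 0.3 mm of the red marker's middle; I don't have the verdict.

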